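# Pack out and hold a lamp housing in its drilling fixture

## Task

A cast lamp housing lies loose in the drilling fixture: stand the 14 mm spacer block on the fixture's base, lengthwise and wholly inside the gap between the housing's flange and an end stop, at the one end where that gap is already wide enough, and let go of it; do not force it in at the narrow end. Then, keeping the housing down on the base, slide it along until flange, spacer and that stop are snug together with no play, and up against the back fence until the flange lies flush along it. Finish still holding the housing pressed firmly against the fence, ready for someone to close the clamps, and leave everything else on the bench where it is.

Things in the scene. Friction and masses are not known exactly. Their poses are not given: they have to be found in the camera images.
- fixture: Drilling fixture, fixed to the bench. Aluminium base plate 15 mm thick (top 15 mm above the bench). Origin at bench level; +x points at the fence, y runs along it. Base spans x -60 to +110, y -140 to +140 mm. End stops sit near y = -95 and +95 mm, the housing between them. Behind the fence, from x = +62 mm, at y = -45 and +45 mm, two open toggle clamps stand up to 105 mm above the bench.
- fence: The fixture's steel back fence: straight bar 15 mm thick, 280 mm long, 20 mm high fixed on the base (top 35 mm above the bench). Origin: foot of the middle of its flat front face, at fixture x = +40 mm, 15 mm above the bench; axes as the fixture's, so the housing is pushed along +x against it.
- short_stop: The narrow one of the two fixed steel end stops: 70 mm (x) x 22 mm (y) x 22 mm high, on the fixture's base against the fence, top 37 mm above the bench. Origin: centre of its underside; axes parallel to the fixture's. It may be at the +y or the -y end. The gap between it and the flange starts about 18 to 27 mm wide.
- long_stop: The wide one of the two fixed steel end stops: block 70 mm (x) x 54 mm (y) x 22 mm high, at the other end of the fixture. Origin: centre of its underside; axes parallel to the fixture's. The gap between it and the flange starts about 5 to 11 mm, too narrow for the spacer.
- housing: The lamp housing, loose on the fixture's base, about 0.35 kg, aluminium. Flange 70 (x) x 120 (y) x 10 mm; on its centre an upright square socket body 42 x 42 mm, open on top, top 65 mm above the bench. Origin: centre of the flange's underside, 15 mm above the bench. Axes as the fixture's but turned up to 3.5 degrees; starts 7 to 14 mm off the fence. Flush, its origin is at fixture x = +5 mm.
- spacer: The spacer: plain ground steel block, 14 mm thick (y), 50 mm long (x), 48 mm high (z), about 0.26 kg, standing on the bench beside the fixture. Origin: centre of its underside. It goes into the gap with its y axis along the fixture's y (either way round). Of the two 50 mm long blocks it is the thinner.
- thick_block: Bystander: steel block 50 x 30 x 48 mm, too thick for either gap; origin at the centre of its underside.
- long_bar: Bystander: steel bar 110 x 12 mm, 20 mm high, on the bench; origin at the centre of its underside.
- tape_measure: Bystander: yellow tape measure 66 x 32 mm, 65 mm high; origin at the centre of its underside.
- lamp: Bystander: finned aluminium lamp barrel standing upright, 34 mm diameter, 67 mm high; origin at the centre of its underside.
- screwdriver: Bystander: screwdriver lying on the bench at the right; origin below its middle.
- oil_bottle: Bystander: white bottle 48 mm diameter, 110 mm high; origin at the centre of its underside.
- spare_housing: Bystander: a second lamp housing like the one in the fixture, lying on the bench to one side; origin at the centre of its flange's underside.

How it is judged:
On the way:
1. the spacer stands in the wide gap between flange and short stop, on the base, let go of (((y of housing in the frame of short_stop between 0.084 and 0.11 m and y of spacer in the frame of short_stop between 0.016 and 0.032 m) or (y of housing in the frame of short_stop between -0.11 and -0.084 m and y of spacer in the frame of short_stop between -0.032 and -0.016 m)) and x of spacer in the frame of short_stop between -0.014 and 0.014 m and z of spacer in the frame of fixture below 0.018 m and angle between spacer's own z axis and vertical below 0.1 rad and contact force between the fingers and spacer below 0.3 N), for 0.2 s.
At the end, for the whole second after the job is handed in: Gripper still holds the housing (over 4 N) against the fence (over 3 N): flange flat on the base, within 1.5 mm of the fence, parallel within 0.02 rad; spacer released, upright on the base between flange and short stop, centre within 14 mm of the stop's middle, at most 2 mm play in all (((y of housing in the frame of short_stop between 0.0835 and 0.087 m and y of spacer in the frame of short_stop between 0.0165 and 0.0205 m) or (y of housing in the frame of short_stop between -0.087 and -0.0835 m and y of spacer in the frame of short_stop between -0.0205 and -0.0165 m)) and x of spacer in the frame of short_stop between -0.014 and 0.014 m and z of spacer in the frame of fixture below 0.018 m and angle between spacer's own z axis and vertical below 0.1 rad and contact force between the fingers and spacer below 0.3 N and angle between the y axis of spacer and the y axis of fixture, either way round below 0.08 rad and x of housing in the frame of fixture above 0.0035 m and angle between the y axis of housing and the y axis of fixture, either way round below 0.02 rad and z of housing in the frame of fixture below 0.017 m and angle between housing's own z axis and vertical below 0.03 rad and contact force between housing and fence above 3 N and contact force between the fingers and housing above 4 N and linear speed of housing below 0.01 m/s); the arm keeps its last pose, push and grip.
It fails at once if the spacer is forced against the long stop at the narrow end (contact force between spacer and long_stop above 5 N).
It fails at once if the housing is lifted more than 12 mm off the fixture's base (z of housing in the frame of fixture above 0.027 m).
It fails at once if a bystander (thick block, long bar, tape measure, lamp, screwdriver, bottle, spare housing) is moved more than 15 mm (distance of any of thick_block, long_bar, tape_measure, lamp, screwdriver, oil_bottle, spare_housing from where it was at the start of the episode above 0.015 m).
It also fails if it takes over 58 s, if anything falls off the work surface, if the arm or the gripper's body presses on something with over 40 N, if the wrist force passes 120 N, or if a joint passes its speed limit or range.

## Robot

A 6-joint arm with a two-finger parallel gripper is mounted at the origin on the work surface. World frame = base frame: x ahead of the robot, y to its left, z up, the work surface at z = 0. Lengths are in m, angles in rad, forces in N, time in s.
With the tool pointing down it reaches from about 0.425 to 0.95 m from the base axis. Payload 3.5 kg.
Tool frame: the origin (TCP) lies midway between the tips of the shut fingers; the grasp point (between the pads) lies 19 mm behind it; z points along the fingers, y is the line along which they close (so a half turn about z gives the same grasp; the last joint's range is limited). The gripper opens to 85 mm and grips with 20 to 120 N. Pads are 22 mm wide; open, the fingers measure 114 mm over their backs; the gripper's body (76 mm by 85 mm) begins 54 mm behind the grasp point. The pads swing forward as they close: fully open they stand 13 mm farther back than shut.
Start: joints at [-1.328, 0.286, 1.577, -0, 1.279, -0.15], TCP at [0.258, -0.624, 0.231] pointing down, gripper open.
Joint ranges: [-2.77, 2.77], [-0.9, 2.22], [0.21, 2.48], [-1.53, 4.67], [0.24, 2.81], [-2.84, 2.84]. Speed limits (rad/s): [2.79, 2.79, 3.14, 3.14, 3.14, 3.14].

## Interface

Orientations are given as a rotation vector (axis times angle).
In Python, from bench import ctrl gives the robot as it stands. Calls block until the motion is done:
- ctrl.move_to(position, orientation): joint-space move of the TCP to a pose.
- ctrl.move_straight(position, ori=None, speed=0.15, until_force=None): straight line of the TCP; ori=None keeps the orientation; speed is the mean speed in m/s. With until_force (N) it stops when the force on the tool has changed by that much, and returns True; else False.
- ctrl.move_joints(angles): joint-space move.
- ctrl.set_gripper(opening, grip_force=None): finger opening in m; grip_force is the grip in N (None keeps the last); returns when the fingers have stopped.
- ctrl.hold(seconds).
- ctrl.solve_ik(position, orientation): joint angles nearest the present ones, or None.
- ctrl.get_obs(): the state.
- ctrl.capture(name): name is "scene" or "side" or "wrist"; returns a dict with "img" (420x560x3 uint8, blue, green, red), "mtx" (3x3 intrinsics, pixels), "rvec" (rotation vector, rad) and "tvec" (3), from world to camera coordinates, as OpenCV has them; the wrist camera has in their place "T_tool_cam" (4x4, takes a point from camera to tool coordinates, whose origin is the TCP and whose axes are the flange's). Camera axes: x right, y down, z forward; pixel columns grow to the right and rows downward; lengths in m; the calibration is good to about 2 mm. A picture is of the moment at which its call begins: read the wrist's pose just before it. There is no depth.
A pose or a line that the arm cannot do raises ctrl.IKError and nothing moves.
- ctrl.close_job(): hands the job in; it is judged then, once.
The state is a dict: "time_s": time; "joints": joint angles; "joint_vel": joint speeds; "joint_efforts": joint torques, N m; "ee_pos": TCP position; "orientation": TCP orientation; "ft_force": force on the tool from outside, world axes, zero at the start; "ft_torque": the same for the moment, N m; "opening": finger opening in m; "grip_force": force on a finger pad.
Only numpy, scipy, OpenCV 4.12 (cv2) and the standard library are available. Lean on these libraries where they do the work, as an engineer would, in place of code of your own. Each camera call takes 0.05 s, during which the arm holds its last target. There are 200 camera calls.

## Working session

There is one attempt and no reset: what is moved stays moved. The work goes in short steps, each a Python script; the robot and the scene stay as the last script left them, time stands still between calls to the robot, and variables do not carry over. Pictures are saved under pics/ and viewed, at most 11 in all, crops included, and the job is handed in when it is done.

```bash
mkdir -p pics; ls
python3 - <<'E'
from bench import ctrl
import cv2,numpy as np
for n in("scene","side"):
    c=ctrl.capture(n);cv2.imwrite(f"pics/{n}0.png",c["img"]);R=cv2.Rodrigues(np.array(c["rvec"]))[0];print(n,np.array(c["mtx"]).tolist(),-R.T@np.array(c["tvec"]).ravel(),R[2])
o=ctrl.get_obs();print(o["time_s"],o["ee_pos"],o["orientation"]);print(ctrl.capture("wrist")["T_tool_cam"])
E
```

```text
pics
scene [[382.2117109577388, 0.0, 278.75167090162586], [0.0, 382.2117109577388, 211.5431994771398], [0.0, 0.0, 1.0]] [1.14860863 0.50251222 0.82328936] [-0.56302709 -0.44489925 -0.69646619]
side [[404.46572461158445, 0.0, 277.43231979069196], [0.0, 404.46572461158445, 202.76896129415485], [0.0, 0.0, 1.0]] [0.10219293 0.60676338 0.6911692 ] [ 0.42965388 -0.61859243 -0.65783049]
0.1 [ 0.25827437 -0.62299145  0.23004899] [-3.07906949e+00 -6.12671318e-01  1.44843934e-04]
[[ 6.06666056e-04 -9.61888199e-01 -2.73442362e-01  6.97578678e-02]
 [ 9.99999204e-01  2.81005909e-04  1.23012873e-03  2.66726505e-04]
 [-1.10640739e-03 -2.73442891e-01  9.61887603e-01 -1.42819313e-01]
 [ 0.00000000e+00  0.00000000e+00  0.00000000e+00  1.00000000e+00]]
```

View pics/scene0.png

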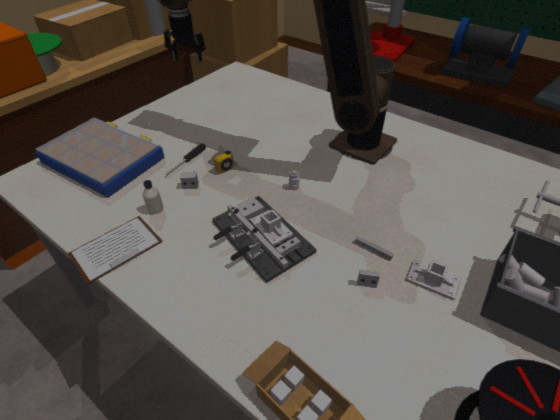

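View pics/side0.png

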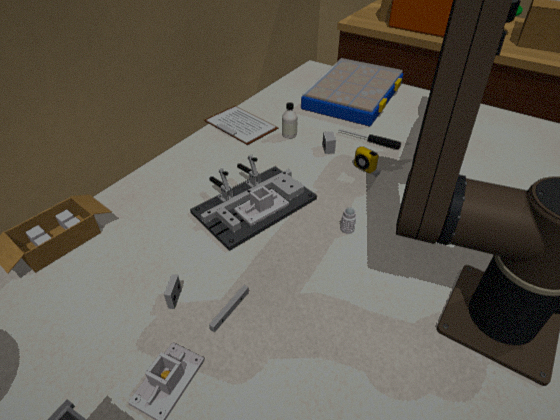

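Scene shows the fixture near (263,235) and the two blocks at (189,180) and (368,278). In the side view the blocks are at (329,143) and (174,292). I'll locate these roughly, then look with the wrist camera.

```bash
cat > h.py <<'E'
from bench import ctrl
import cv2,numpy as np
from scipy.spatial.transform import Rotation as Ro
def cam(n):
    o=ctrl.get_obs();c=ctrl.capture(n);K=np.array(c["mtx"])
    if n=="wrist":
        T=np.eye(4);T[:3,:3]=Ro.from_rotvec(o["orientation"]).as_matrix();T[:3,3]=o["ee_pos"]
        W=T@np.array(c["T_tool_cam"]);R=W[:3,:3];C=W[:3,3]
    else:
        R=cv2.Rodrigues(np.array(c["rvec"]))[0].T;C=-R@np.array(c["tvec"]).ravel()
    return c["img"],(K,R,C)
def ray(m,uv,z):
    K,R,C=m;d=R@np.linalg.solve(K,[uv[0],uv[1],1.]);return C+d*(z-C[2])/d[2]
def proj(m,p):
    K,R,C=m;q=K@(R.T@(np.array(p)-C));return q[:2]/q[2]
def down(yaw): # tool z down, tool y axis at angle yaw (world) 
    y=np.array([np.cos(yaw),np.sin(yaw),0]);z=np.array([0,0,-1.]);return Ro.from_matrix(np.c_[np.cross(y,z),y,z]).as_rotvec()
def yawof():
    y=Ro.from_rotvec(ctrl.get_obs()["orientation"]).as_matrix()[:,1];return np.arctan2(y[1],y[0])
E
python3 - <<'E'
from h import *
i,m=cam("scene");j,s=cam("side")
for n,a,b in(("blkA",(189,187),(329,150)),("blkB",(368,285),(172,302)),("fixcentre",(263,237),(254,205)),("bar",(374,247),(229,308)),("lamp",(294,187),(348,230)),("bottle",(153,210),(290,136)),("spare",(433,282),(166,380)),("tape",(224,168),(366,168))):print(n,ray(m,a,0.0)[:2],ray(s,b,0.0)[:2])
# toggles, corners
print("fix corners",[ray(m,p,.015)[:2].round(3) for p in((257,196),(315,246),(269,276),(212,233))],yawof())
c=cv2.resize(j[110:340,140:400],None,fx=2.6,fy=2.6,interpolation=cv2.INTER_CUBIC);cv2.imwrite("pics/sc.png",c)
E
```

```text
blkA [ 0.57193478 -0.33193877] [ 0.56174067 -0.3328989 ]
blkB [0.5576761  0.32602262] [0.55769299 0.32949472]
fixcentre [0.59430241 0.00538504] [ 0.59881448 -0.00207157]
bar [0.43310501 0.27760898] [0.45267674 0.27535343]
lamp [ 0.36030868 -0.05496854] [ 0.35640797 -0.05613717]
bottle [ 0.71592826 -0.33885549] [ 0.70417989 -0.33364962]
spare [0.44691917 0.45464097] [0.44943411 0.44987099]
tape [ 0.42672893 -0.31078857] [ 0.42863667 -0.31098098]
fix corners [array([ 0.481, -0.112]), array([0.542, 0.15 ]), array([0.7  , 0.113]), array([ 0.682, -0.112])] -1.178035150706351
```

View pics/sc.png

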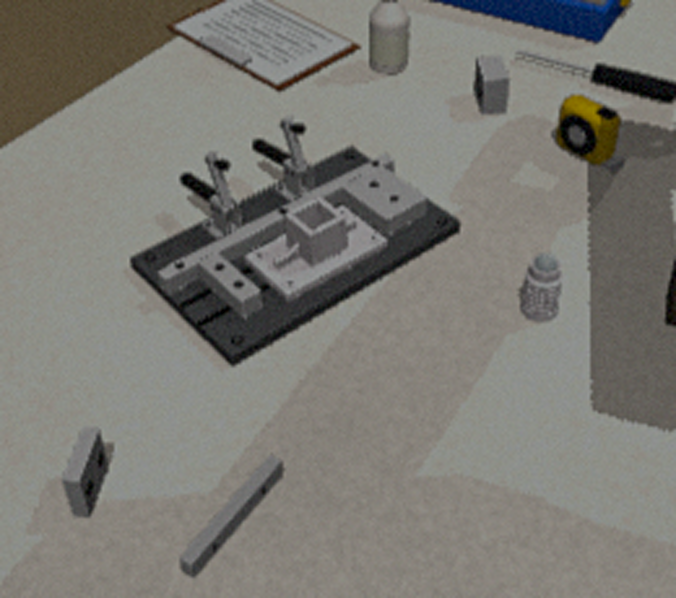

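Side crop: the thin block at crop (87,472), left at about world (0.558,0.328), is the spacer. The narrow stop is at the fixture's left (+y) end, where the visible gap is. Next, wrist views of both.

Run:
```python
from h import *
ctrl.set_gripper(0.085)
import pickle
for n,p,yaw in(("fix",(0.60,0.0),1.57-3.1416),("spc",(0.55,0.32),1.57-3.1416)):
    ctrl.move_to([p[0]-.0,p[1],0.28],down(yaw));ctrl.hold(.3)
    im,m=cam("wrist");cv2.imwrite(f"pics/w_{n}.png",im);pickle.dump((im,m),open(n+".pkl","wb"))
    print(n,m[2],m[1][:,2],m[0][0,0],ctrl.get_obs()["joints"],ctrl.get_obs()["time_s"])
```

```text
fix [ 6.69864849e-01 -5.47517871e-04  4.22728252e-01] [-2.73167730e-01 -7.74014278e-04 -9.61966108e-01] 338.5801277146558 [-1.69457684e-01  8.86613194e-02  1.71524634e+00 -7.62614815e-06
  1.33769312e+00  1.40254952e+00] 3.3417
spc [0.62028371 0.3188842  0.42284129] [-2.73014838e-01 -5.44382519e-04 -9.62009668e-01] 338.5801277146558 [ 3.66398065e-01  1.69417347e-01  1.62601889e+00 -4.00604063e-05
  1.34608362e+00  1.93925715e+00] 4.925
```

View pics/w_fix.png

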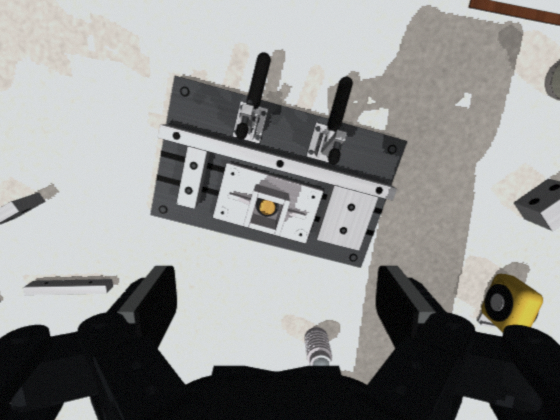

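View pics/w_spc.png

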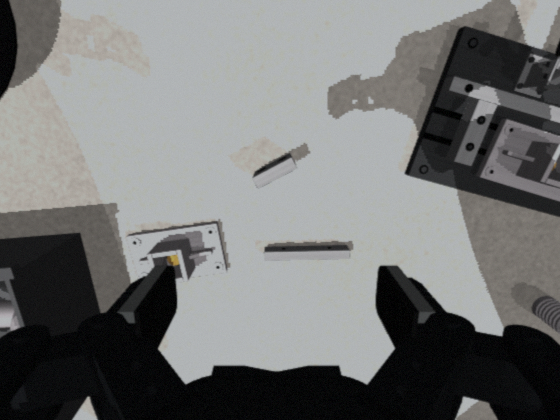

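The wrist view of the fixture shows the short stop at left (193,178), the gap at about x=212, the flange at (268,203), the long stop at (348,215), and the fixture turned about -15.5°. The spacer's bright top is at (275,172) in the second picture. I'll take closer views from straight above.

Run:
```python
from h import *
import pickle
_,m=pickle.load(open("fix.pkl","rb"));_,s=pickle.load(open("spc.pkl","rb"))
P=ray(m,(265,203),.025);Q=ray(s,(275,171),.048);print("housing~",P,"spacer~",Q)
a=ray(s,(256,181),.048);b=ray(s,(292,163),.048);ys=np.arctan2(*(b-a)[1::-1]);print("spacer long dir deg",np.degrees(ys))
outs=[]
for n,p,yaw in(("spc",Q,-1.57),("fix",P,-1.84)):
    o=down(yaw);x=Ro.from_rotvec(o).as_matrix()[:,0]
    t=p-.085*x;t[2]=.19 if n=="fix" else .16
    ctrl.move_to(t,o);ctrl.hold(.3)
    im,m=cam("wrist");pickle.dump((im,m),open(n+"2.pkl","wb"));u,v=proj(m,p);print(n,u,v,m[2],ctrl.get_obs()["time_s"])
    outs.append((im,u,v))
im,u,v=outs[1];cv2.imwrite("pics/fix2.png",cv2.resize(im[0:240,100:420],(800,600),interpolation=cv2.INTER_CUBIC))
im,u,v=outs[0];u0=int(u)-60;v0=max(0,int(v)-45);print("spc crop",u0,v0);cv2.imwrite("pics/spc2.png",cv2.resize(im[v0:v0+90,u0:u0+120],None,fx=5,fy=5,interpolation=cv2.INTER_CUBIC))
```

```text
housing~ [0.56737869 0.0123605  0.025     ] spacer~ [0.5605225  0.31961239 0.048     ]
spacer long dir deg -63.4107313883383
spc 276.08125449598015 96.1091488670052 [0.54652358 0.31963558 0.30483767] 5.8917
fix 276.7022271396881 96.71292736370128 [0.55286182 0.01730518 0.3326509 ] 7.35
spc crop 216 51
```

View pics/fix2.png

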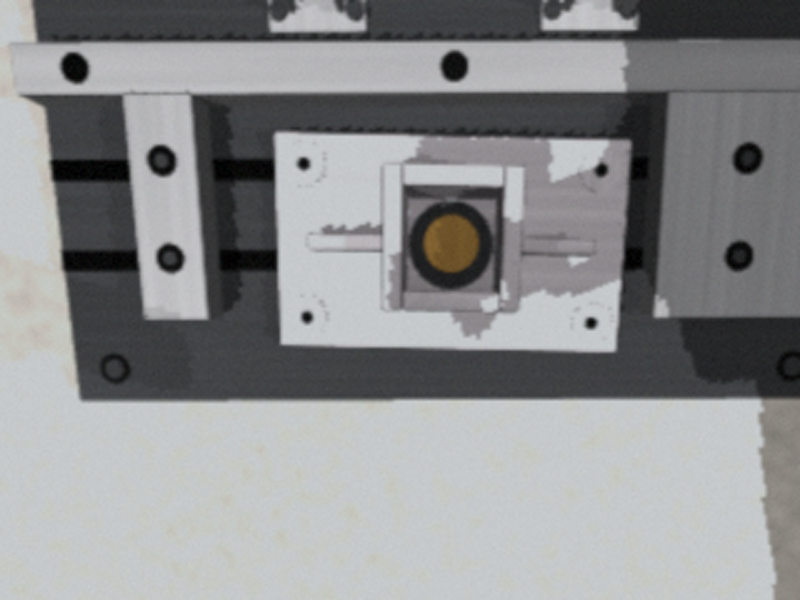

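View pics/spc2.png

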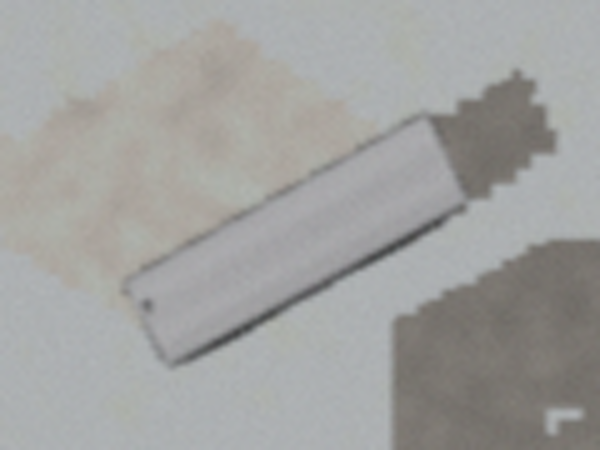

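Corners in the fixture crop: flange (275,132), (630,140), (616,352), (281,345). Short stop top: (123,95), (190,95), (210,319), (145,319). Fence top front edge: (25,95) to (800,91). Spacer top: (124,291), (425,114), (467,205), (175,364).

Run:
```python
from h import *
import pickle
_,m=pickle.load(open("fix2.pkl","rb"));_,s=pickle.load(open("spc2.pkl","rb"))
f=lambda u,v,z:ray(m,(100+(u+.5)/2.5-.5,(v+.5)/2.5-.5),z)
g=lambda u,v:ray(s,(216+(u+.5)/5-.5,51+(v+.5)/5-.5),.048)
S=np.array([g(*p) for p in((124,291),(425,114),(467,205),(175,364))]);d=S[1]-S[0]+S[2]-S[3]
print("spacer",S.mean(0),"long deg",np.degrees(np.arctan2(d[1],d[0])),"sizes",np.linalg.norm(S-np.roll(S,1,0),axis=1))
a,b=f(25,95,.035),f(800,91,.035);fd=a-b;print("fence ydir deg",np.degrees(np.arctan2(fd[1],fd[0])))
a2,b2=f(80,399,.015),f(760,398,.015);e=a2-b2;print("front edge",np.degrees(np.arctan2(e[1],e[0])))
F=[f(*p,.025) for p in((275,132),(630,140),(616,352),(281,345))]
T=[f(*p,.037) for p in((123,95),(190,95),(210,319),(145,319))]
L=[f(*p,.037) for p in((668,93),(655,317))]
y=(fd/np.linalg.norm(fd)+e/np.linalg.norm(e));y/=np.linalg.norm(y);x=np.array([y[1],-y[0],0])
th=np.arctan2(y[1],y[0]);print("ydir",th,np.degrees(th))
h=np.mean(F,0);hd=F[0]-F[1]+F[3]-F[2];print("housing",h,"ydir deg",np.degrees(np.arctan2(hd[1],hd[0])))
loc=lambda p:np.round([(p-h)@x*1e3,(p-h)@y*1e3],1).tolist()
for n,Z in(("fence",[a,b]),("front",[a2,b2]),("flange",F),("short",T),("long",L)):print(n,[loc(p) for p in Z])
```

```text
spacer [0.55815851 0.32053357 0.048     ] long deg -61.66698526347206 sizes [0.01253823 0.04944021 0.01367657 0.04771435]
fence ydir deg 74.97409421201277
front edge 74.77409500894522
ydir 1.3067994754025998 74.874094610479
housing [0.56563345 0.00992008 0.025     ] ydir deg 73.51896405637345
fence [[45.6, 135.9], [46.0, -111.2]]
front [[-53.5, 138.4], [-53.9, -115.8]]
flange [[36.2, 58.6], [33.4, -59.9], [-36.2, -59.0], [-33.4, 60.4]]
short [[45.1, 104.0], [45.0, 82.8], [-23.9, 81.8], [-23.8, 103.8]]
long [[45.2, -68.7], [-23.7, -69.1]]
```

```bash
cat >> h.py <<'E'
TH=1.3068;Y=np.array([np.cos(TH),np.sin(TH),0]);X=np.array([Y[1],-Y[0],0]);H0=np.array([.56563,.00992,0])
def W(x,y,z):  # fixture-aligned coords (m) about the initial housing centre
    return H0+x*X+y*Y+np.array([0,0,z])
E
python3 - <<'E'
from h import *
o=down(np.radians(28.33));S=np.array([.5582,.3205,0])
ctrl.move_to(S+[0,0,.13],o);ctrl.set_gripper(.045,60)
r=ctrl.move_straight(S+[0,0,.025],speed=.1,until_force=8);ob=ctrl.get_obs();print("touch",r,ob["ee_pos"])
ctrl.set_gripper(0.0,60);ob=ctrl.get_obs();print(ob["opening"],ob["grip_force"],ob["ee_pos"])
ctrl.move_straight(S+[0,0,.16],speed=.15)
p=W(.0106,.0708,.10)
ctrl.move_to(W(.0106,.0708,.16),down(TH));ctrl.move_straight(p)
ctrl.hold(.2);ob=ctrl.get_obs();print(ob["opening"],ob["grip_force"],ob["ee_pos"],p,ob["time_s"])
im,m=cam("wrist");cv2.imwrite("pics/held.png",im)
import pickle;pickle.dump((im,m),open("held.pkl","wb"))
E
```

```text
touch False [0.55896028 0.32081106 0.02603082]
0.012928762048882153 61.13790035247803 [0.55879624 0.32073394 0.02594267]
0.01277611037476519 60.343097448349 [0.59551268 0.07556648 0.10174093] [0.59433735 0.07550116 0.1       ] 13.9333
```

View pics/held.png

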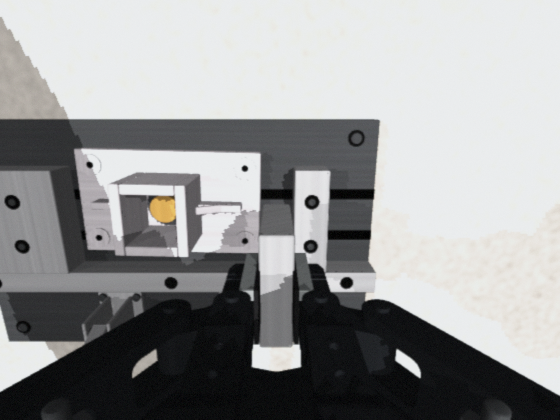

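The spacer is held upright, centred at col ~277. The gap runs between the flange edge (col 261) and the short stop's top edge (col 295). I'll check the gap in tool coordinates.

Run:
```python
from h import *
import pickle
im,m=pickle.load(open("held.pkl","rb"))
e=np.array(ctrl.get_obs()["ee_pos"])
g=cv2.cvtColor(im,cv2.COLOR_BGR2GRAY)
for r in(165,180,195):print(r,g[r,250:305].tolist())
for n,uv,z in(("flange",(260.7,160),.025),("flange",(260.7,195),.025),("stop",(295,175),.037),("stop",(295,260),.037),("spacer L",(260,236),.072),("spacer R",(293.5,236),.072),("stopR",(328,175),.037),("stop front",(311,170),.037)):
    p=ray(m,uv,z);print(n,((p-e)@X*1e3).round(1),((p-e)@Y*1e3).round(1))
```

```text
165 [237, 236, 236, 235, 231, 230, 234, 237, 234, 225, 161, 88, 78, 75, 74, 79, 78, 78, 75, 77, 82, 87, 89, 86, 90, 88, 87, 88, 86, 90, 87, 89, 87, 87, 86, 85, 88, 88, 88, 87, 85, 88, 88, 88, 89, 90, 88, 90, 90, 89, 88, 88, 91, 91, 93]
180 [236, 237, 236, 236, 236, 236, 237, 237, 234, 211, 143, 87, 80, 78, 77, 77, 75, 80, 74, 77, 76, 84, 86, 88, 87, 86, 85, 83, 87, 89, 88, 85, 82, 81, 62, 50, 49, 48, 48, 49, 47, 44, 48, 66, 94, 170, 214, 227, 228, 227, 227, 226, 225, 226, 226]
195 [236, 235, 236, 236, 235, 236, 235, 236, 235, 201, 113, 32, 6, 9, 7, 1, 8, 10, 9, 9, 10, 8, 8, 6, 7, 10, 10, 11, 2, 11, 10, 8, 5, 9, 4, 4, 7, 2, 7, 6, 4, 12, 30, 62, 116, 188, 222, 226, 227, 228, 227, 226, 226, 227, 226]
flange -40.3 -9.8
flange -17.1 -10.1
stop -32.7 11.8
stop 24.4 12.7
spacer L -5.5 -8.6
spacer R -5.5 9.5
stopR -32.7 32.2
stop front -35.8 21.6
```

Run:
```python
from h import *
p=W(.0100,.0718,.055)
ctrl.move_straight(p,speed=.08)
r=ctrl.move_straight(W(.0100,.0718,.034),speed=.03,until_force=5);ob=ctrl.get_obs();print("touch",r,ob["ee_pos"],ob["ft_force"],ob["time_s"])
ctrl.set_gripper(.028,60);ctrl.hold(.3);ob=ctrl.get_obs();print(ob["opening"],ob["ee_pos"],ob["ft_force"])
ctrl.move_straight(W(.0100,.0718,.16),speed=.12)
ctrl.move_to(W(-.04,.03,.2),down(TH));ctrl.hold(.2)
im,m=cam("wrist");cv2.imwrite("pics/placed.png",im);print(ctrl.get_obs()["time_s"])
import pickle;pickle.dump((im,m),open("placed.pkl","wb"))
```

```text
touch True [0.59442414 0.0766117  0.04092629] [-0.03624239 -1.31288376  3.18573777] 15.2167
0.027886930721643288 [0.59259383 0.07668094 0.03925564] [-0.23661504  0.43752107 -0.26411762]
17.6333
```

View pics/placed.png

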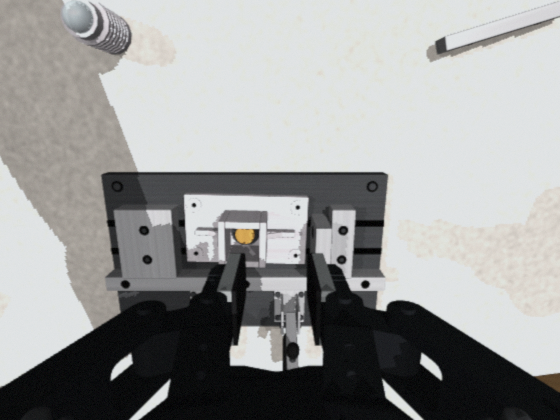

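The spacer stands upright in the gap (cols 314-331), released. Ribs run along ±y from the socket, so I'll grip it on the ±x faces with the tips above the fence.

Run:
```python
from h import *
q=down(TH-np.pi/2)
def st(n):
    ob=ctrl.get_obs();p=np.array(ob["ee_pos"])-H0;f=np.array(ob["ft_force"])
    print(n,"x %.4f y %.4f z %.4f"%(p@X,p@Y,p[2]),"F %.1f %.1f %.1f"%(f@X,f@Y,f[2]),"grip %.1f op %.4f t %.1f"%(ob["grip_force"],ob["opening"],ob["time_s"]))
ctrl.set_gripper(.062,60)
ctrl.move_to(W(0,0,.15),q)
r=ctrl.move_straight(W(0,0,.036),speed=.08,until_force=6);st(r)
ctrl.set_gripper(.0,60);ctrl.hold(.2);st("grip")
c=ctrl.get_obs()["ee_pos"]
r=ctrl.move_straight(c+.016*X,speed=.015,until_force=10);st(("X",r))
c=ctrl.get_obs()["ee_pos"]
r=ctrl.move_straight(c+.016*Y,speed=.015,until_force=10);st(("Y",r))
ctrl.hold(.3);st("hold")
im,m=cam("wrist");cv2.imwrite("pics/a.png",im);im,m=cam("scene");cv2.imwrite("pics/b.png",im)
```

```text
False x 0.0005 y 0.0001 z 0.0367 F 0.3 0.3 0.7 grip 0.0 op 0.0618 t 21.0
grip x 0.0008 y 0.0001 z 0.0368 F 0.5 -0.6 4.3 grip 63.1 op 0.0412 t 21.5
('X', True) x 0.0008 y 0.0001 z 0.0369 F -1.4 -0.9 3.2 grip 63.1 op 0.0408 t 21.9
('Y', True) x 0.0012 y 0.0082 z 0.0369 F 0.5 -1.2 2.7 grip 62.9 op 0.0412 t 22.6
hold x 0.0012 y 0.0081 z 0.0369 F 1.2 1.9 0.7 grip 62.8 op 0.0414 t 22.9
```

```bash
cat >> h.py <<'E'
def st(n):
    ob=ctrl.get_obs();p=np.array(ob["ee_pos"])-H0;f=np.array(ob["ft_force"])
    print(n,"x %.4f y %.4f z %.4f"%(p@X,p@Y,p[2]),"F %.1f %.1f %.1f"%(f@X,f@Y,f[2]),"grip %.1f op %.4f t %.1f"%(ob["grip_force"],ob["opening"],ob["time_s"]))
E
python3 - <<'E'
from h import *
def go(d,f,n,sp=.012):
    c=np.array(ctrl.get_obs()["ee_pos"]);r=ctrl.move_straight(c+d,speed=sp,until_force=f);st((n,r))
go(.014*X,18,"X");ctrl.hold(.2);st("h")
E
```

```text
('X', True) x 0.0098 y 0.0073 z 0.0373 F -2.6 -0.9 3.2 grip 63.0 op 0.0414 t 23.9
h x 0.0098 y 0.0073 z 0.0373 F -1.5 -2.4 3.9 grip 63.1 op 0.0413 t 24.1
```

Run:
```python
from h import *
x,y=.0098,.0073
for i in range(5):
    y+=.0006;ctrl.move_straight(W(x,y,.036),speed=.01,until_force=35);ctrl.hold(.15);st(("y",round(y,4)))
    f=np.array(ctrl.get_obs()["ft_force"])
    if abs(f@Y)>12:break
for i in range(6):
    x+=.0006;ctrl.move_straight(W(x,y,.036),speed=.01,until_force=35);ctrl.hold(.15);st(("x",round(x,4)))
    f=np.array(ctrl.get_obs()["ft_force"])
    if abs(f@X)>18:break
im,m=cam("wrist");cv2.imwrite("pics/a.png",im)
```

```text
('y', 0.0079) x 0.0098 y 0.0072 z 0.0372 F -4.9 -3.8 10.5 grip 63.7 op 0.0415 t 24.5
('y', 0.0085) x 0.0099 y 0.0073 z 0.0372 F -4.9 -6.3 10.2 grip 63.8 op 0.0410 t 24.9
('y', 0.0091) x 0.0099 y 0.0074 z 0.0373 F -5.3 -6.2 11.0 grip 63.9 op 0.0410 t 25.3
('y', 0.0097) x 0.0099 y 0.0076 z 0.0373 F -5.4 -8.4 11.5 grip 64.1 op 0.0412 t 25.7
('y', 0.0103) x 0.0099 y 0.0081 z 0.0373 F -4.8 -8.3 11.2 grip 64.1 op 0.0416 t 26.1
('x', 0.0104) x 0.0099 y 0.0081 z 0.0374 F -7.5 -8.6 14.3 grip 64.3 op 0.0410 t 26.5
('x', 0.011) x 0.0100 y 0.0081 z 0.0374 F -8.3 -8.3 14.8 grip 64.5 op 0.0410 t 26.9
('x', 0.0116) x 0.0101 y 0.0080 z 0.0374 F -10.0 -9.4 16.8 grip 64.6 op 0.0408 t 27.3
('x', 0.0122) x 0.0101 y 0.0080 z 0.0374 F -11.1 -8.9 17.8 grip 64.8 op 0.0414 t 27.7
('x', 0.0128) x 0.0102 y 0.0080 z 0.0375 F -12.9 -9.2 18.8 grip 64.9 op 0.0411 t 28.1
('x', 0.0134) x 0.0103 y 0.0080 z 0.0375 F -14.9 -9.2 19.3 grip 65.1 op 0.0411 t 28.5
```

Run:
```python
import cv2
a=cv2.imread("pics/a.png");cv2.imwrite("pics/a2.png",cv2.resize(a,(800,600),interpolation=cv2.INTER_CUBIC))
```

```text
(no output)
```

View pics/a2.png

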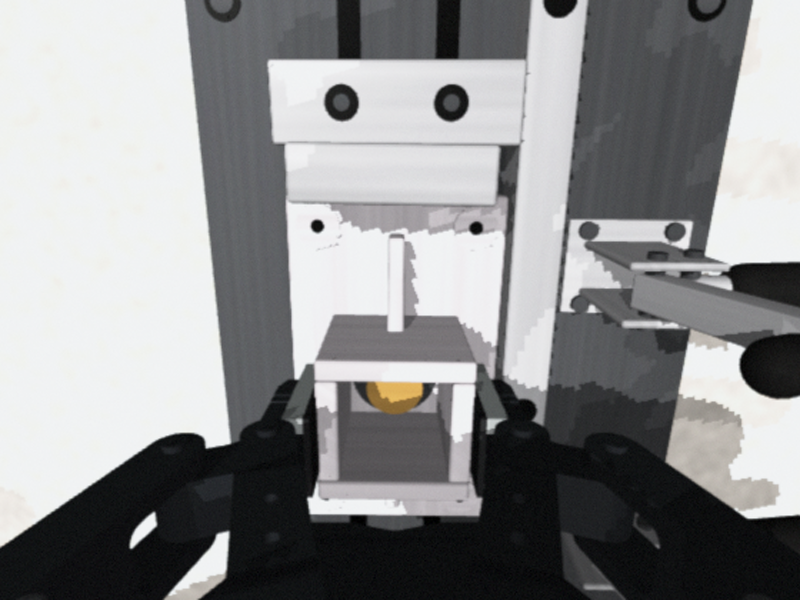

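The view shows stop, spacer (rows 145-203) and flange stacked closely. A dark strip lies between the flange's right edge and the fence, so I'll check the residual gaps numerically.

Run:
```python
from h import *
im,m=cam("wrist");g=cv2.cvtColor(im,cv2.COLOR_BGR2GRAY)
k=.7
P=lambda u,v,z:((lambda p:(round((p-H0)@X*1e3,1),round((p-H0)@Y*1e3,1)))(ray(m,(u*k,v*k),z)))
for v in(215,230,250,270):print(v,g[int(v*k),335:385].tolist())
print("fence",P(527,60,.035),P(517,215,.035),P(505,390,.035))
print("flange +x",P(506,205,.025),P(497,370,.025),"-x",P(288,205,.025),P(294,370,.025))
print("spacer far top",P(286,145,.063),P(499,147,.063),"near",P(289,202,.063),P(497,204,.063))
print("stop near",P(274,143,.037),P(521,145,.037),"far",P(268,60,.037),P(525,62,.037))
print("body top",P(315,381,.065),P(476,381,.065),P(315,361,.065),P(476,361,.065),P(318,498,.065),P(470,498,.065))
st("now")
```

```text
215 [190, 175, 173, 169, 174, 182, 188, 189, 191, 191, 192, 194, 196, 195, 196, 184, 175, 176, 174, 143, 91, 58, 57, 60, 82, 155, 202, 220, 225, 225, 224, 223, 220, 219, 219, 217, 216, 219, 217, 217, 218, 218, 217, 220, 217, 217, 217, 216, 216, 213]
230 [16, 22, 69, 144, 167, 165, 164, 163, 162, 164, 167, 194, 211, 212, 214, 213, 198, 170, 137, 91, 61, 65, 62, 84, 145, 195, 219, 226, 227, 224, 224, 223, 219, 218, 218, 216, 217, 218, 216, 216, 220, 216, 218, 216, 217, 215, 216, 215, 213, 214]
250 [242, 241, 242, 241, 240, 240, 240, 240, 240, 240, 241, 241, 241, 242, 242, 240, 232, 192, 123, 86, 86, 83, 93, 152, 196, 219, 227, 227, 225, 223, 221, 217, 215, 214, 216, 215, 214, 215, 216, 217, 215, 215, 216, 215, 213, 214, 215, 212, 215, 215]
270 [241, 241, 240, 240, 240, 239, 240, 239, 241, 241, 240, 241, 240, 241, 241, 231, 184, 115, 86, 84, 82, 91, 153, 197, 217, 225, 226, 224, 220, 219, 216, 217, 218, 217, 217, 216, 215, 215, 216, 215, 216, 216, 214, 212, 212, 213, 214, 212, 215, 217]
fence (np.float64(46.1), np.float64(104.5)) (np.float64(46.7), np.float64(63.1)) (np.float64(47.2), np.float64(6.3))
flange +x (np.float64(45.3), np.float64(65.1)) (np.float64(46.2), np.float64(8.8)) -x (np.float64(-23.3), np.float64(64.5)) (np.float64(-24.4), np.float64(7.7))
spacer far top (np.float64(-13.9), np.float64(81.7)) (np.float64(35.0), np.float64(81.5)) near (np.float64(-13.9), np.float64(68.8)) (np.float64(35.4), np.float64(68.7))
stop near (np.float64(-23.4), np.float64(82.8)) (np.float64(45.8), np.float64(82.6)) far (np.float64(-23.7), np.float64(104.0)) (np.float64(45.2), np.float64(103.7))
body top (np.float64(-9.2), np.float64(23.1)) (np.float64(32.6), np.float64(23.8)) (np.float64(-9.0), np.float64(28.7)) (np.float64(32.3), np.float64(29.4)) (np.float64(-9.8), np.float64(-13.1)) (np.float64(32.9), np.float64(-12.1))
now x 0.0103 y 0.0080 z 0.0375 F -15.0 -9.4 21.7 grip 65.0 op 0.0409 t 28.6
```

Run:
```python
from h import *
ctrl.set_gripper(0,110);st("g")
x,y,z=.0134,.0103,.0375
ctrl.move_straight(W(x,y,z),speed=.01);ctrl.hold(.2);st("z up")
F=lambda a:abs(np.array(ctrl.get_obs()["ft_force"])@a)
for i in range(8):
    if F(Y)>22:break
    y+=.001;ctrl.move_straight(W(x,y,z),speed=.015);ctrl.hold(.15);st(("y",round(y,4)))
for i in range(8):
    if F(X)>30:break
    x+=.001;ctrl.move_straight(W(x,y,z),speed=.015);ctrl.hold(.15);st(("x",round(x,4)))
```

```text
g x 0.0103 y 0.0080 z 0.0377 F -15.6 -9.3 20.9 grip 108.0 op 0.0408 t 28.8
z up x 0.0102 y 0.0081 z 0.0378 F -11.1 -9.0 13.6 grip 110.0 op 0.0405 t 29.3
('y', 0.0113) x 0.0103 y 0.0082 z 0.0379 F -12.2 -11.1 15.0 grip 110.4 op 0.0407 t 29.7
('y', 0.0123) x 0.0103 y 0.0083 z 0.0380 F -12.2 -14.2 16.3 grip 110.5 op 0.0404 t 30.1
('y', 0.0133) x 0.0103 y 0.0085 z 0.0381 F -11.6 -16.9 17.6 grip 110.6 op 0.0403 t 30.5
('y', 0.0143) x 0.0104 y 0.0085 z 0.0382 F -11.8 -20.3 17.3 grip 110.6 op 0.0401 t 30.9
('y', 0.0153) x 0.0104 y 0.0086 z 0.0384 F -13.6 -22.3 18.2 grip 110.7 op 0.0404 t 31.3
('x', 0.0144) x 0.0105 y 0.0086 z 0.0384 F -15.3 -22.5 21.1 grip 111.0 op 0.0407 t 31.7
('x', 0.0154) x 0.0106 y 0.0086 z 0.0384 F -17.8 -22.6 23.3 grip 111.4 op 0.0399 t 32.1
('x', 0.0164) x 0.0107 y 0.0086 z 0.0385 F -20.2 -22.7 26.1 grip 111.7 op 0.0401 t 32.5
('x', 0.0174) x 0.0108 y 0.0085 z 0.0385 F -23.6 -24.3 28.0 grip 111.9 op 0.0406 t 32.9
('x', 0.0184) x 0.0108 y 0.0085 z 0.0385 F -25.9 -24.8 30.1 grip 112.2 op 0.0405 t 33.3
('x', 0.0194) x 0.0109 y 0.0085 z 0.0386 F -28.1 -24.6 32.4 grip 112.4 op 0.0401 t 33.7
('x', 0.0204) x 0.0110 y 0.0085 z 0.0386 F -31.7 -24.7 34.5 grip 112.7 op 0.0404 t 34.1
```

Run:
```python
from h import *
R=lambda:Ro.from_rotvec(ctrl.get_obs()["orientation"]).as_matrix()
def t():
    r=R();print("tilt toolz X,Y %.4f %.4f"%(r[:,2]@X,r[:,2]@Y),"yaw err %.4f"%(r[:,1]@Y))
t()
for z in(.040,.0425):
    ctrl.move_straight(W(.0204,.0153,z),ori=down(TH-np.pi/2),speed=.01);ctrl.hold(.2);st(z);t()
im,m=cam("wrist");cv2.imwrite("pics/c.png",im);cv2.imwrite("pics/c2.png",cv2.resize(im[0:300,130:530],(800,600),interpolation=cv2.INTER_CUBIC))
import pickle;pickle.dump((im,m),open("c.pkl","wb"))
```

```text
tilt toolz X,Y -0.0432 -0.0220 yaw err 0.0095
0.04 x 0.0107 y 0.0086 z 0.0383 F -24.6 -22.2 22.2 grip 111.1 op 0.0402 t 34.7
tilt toolz X,Y -0.0292 -0.0162 yaw err 0.0082
0.0425 x 0.0107 y 0.0088 z 0.0386 F -18.5 -19.7 11.0 grip 110.3 op 0.0406 t 35.3
tilt toolz X,Y -0.0279 -0.0159 yaw err 0.0082
```

View pics/c2.png

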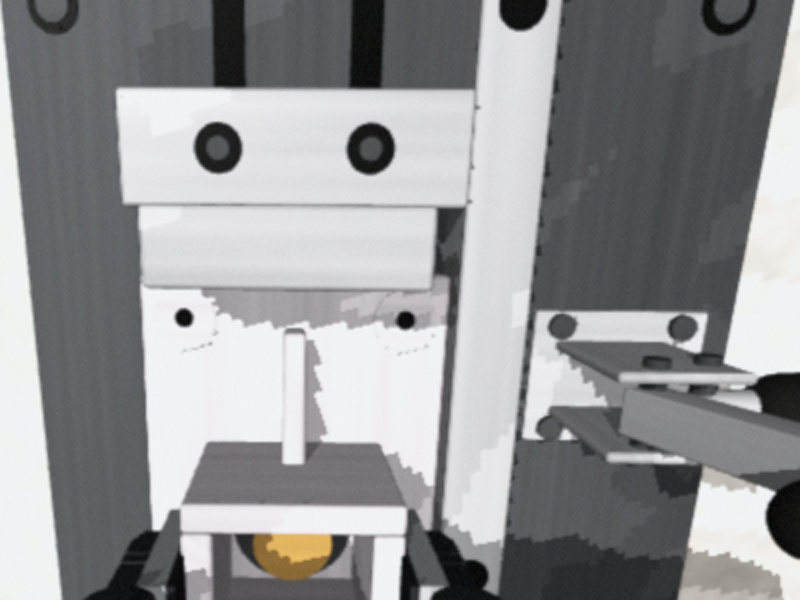

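The view shows snug contact at the spacer and a narrow, even strip at the fence. The tool has tilted about 0.03 rad under load, so I'll compensate to keep the flange flat.

Run:
```python
from h import *
Z=np.array([0,0,1.]);base=Ro.from_rotvec(down(TH-np.pi/2))
A=B=C=0
x,y,z=.0204,.0153,.0415
for i in range(4):
    r=Ro.from_rotvec(ctrl.get_obs()["orientation"]).as_matrix()
    a,b,c=r[:,2]@X,r[:,2]@Y,r[:,1]@Y;print("tilt %.4f %.4f yaw %.4f"%(a,b,c));
    if i==3:break
    A-=a;B-=b;C-=c
    ctrl.move_straight(W(x,y,z),ori=(Ro.from_rotvec(B*X-A*Y+C*Z)*base).as_rotvec(),speed=.01);ctrl.hold(.3);st(i)
print(A,B,C)
im,m=cam("wrist");k=.5
P=lambda u,v,z:((lambda p:[round((p-H0)@X*1e3,1),round((p-H0)@Y*1e3,1)])(ray(m,(130+u*k,v*k),z)))
cv2.imwrite("pics/d.png",im)
g=cv2.cvtColor(im,cv2.COLOR_BGR2GRAY)
for v in(170,190,210,230):
    row=g[v].astype(int);seg=row[330:380];d=np.diff(seg);print(v,330+np.argmin(d)+.5,330+np.argmax(d)+.5,[ (round(float((ray(m,(330+f(d)+.5,v),zz)-H0)@X)*1e3,1)) for f,zz in((np.argmin,.025),(np.argmax,.035))])
```

```text
tilt -0.0279 -0.0158 yaw 0.0082
0 x 0.0101 y 0.0086 z 0.0371 F -20.0 -20.4 11.6 grip 110.6 op 0.0403 t 35.9
tilt -0.0010 -0.0012 yaw 0.0040
1 x 0.0101 y 0.0086 z 0.0370 F -18.8 -20.9 11.3 grip 110.4 op 0.0405 t 36.4
tilt -0.0001 -0.0005 yaw 0.0020
2 x 0.0101 y 0.0086 z 0.0371 F -19.0 -20.7 10.9 grip 110.4 op 0.0402 t 37.0
tilt 0.0000 -0.0002 yaw 0.0009
0.02903792067725905 0.0175783301106386 -0.0141762201217446
170 351.5 357.5 [45.4, 45.7]
190 350.5 356.5 [45.5, 45.9]
210 349.5 354.5 [45.6, 45.6]
230 347.5 353.5 [45.3, 45.8]
```

Run:
```python
from h import *
ctrl.hold(.5);st("final");print(ctrl.close_job())
```

```text
final x 0.0101 y 0.0086 z 0.0370 F -18.8 -20.0 11.2 grip 110.4 op 0.0402 t 37.5
the job is handed in; nothing more can be done
None
```

I handed the job in at 37.5 s: the spacer stands released in the wide gap, snug between flange and short stop, and the housing is still gripped and pressed flush against the fence with about 19 N of push (no verdict came back).

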